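# Close the board clamp to its gauge mark with the thumb wheel

## Task

Roll the knurled thumb wheel of the board clamp under a fingertip until the gap between its jaws has closed so far that the pointer on the sliding jaw stands in line with the gauge pointer on the scale bar. Move it by touch alone: do not pinch the wheel, do not push the jaw itself, do not shift the gauge pointer, and leave everything else on the bench where it lies.

Things in the scene. Friction and masses are not known exactly. Their poses are not given: they have to be found in the camera images.
- clamp: the board clamp, bolted down: aluminium base plate 170 x 220 x 12 mm. Origin on the table near the plate's centre (plate: x -80 to +90, y -110 to +110 mm); z up, x from the wheel side to the scale-bar side, y the way the sliding jaw closes. Fixed jaw 80 x 14 mm, top at 58 mm, centred at x +20, y +55 mm. Scale bar 16 mm wide, top at 58 mm, along y at x +72 mm
- wheel_center (a point): centre (does not turn) of the upright knurled steel wheel, 46 mm above the table, at x -55, y -30 mm in the clamp; axes as the clamp's, axle along x. Wheel 14 mm wide, radius 31.5 mm over 32 ridges 1.5 mm high, top at 77.5 mm. Two fork plates 5 mm thick, 40 mm long in y, 2 mm off its faces, hide it up to 58 mm; above that the rim is free, the highest part of the clamp
- wheel (a joint): wheel angle (rad), 0 at the start, -1.3 to 4.0, growing as the wheel's top moves along the clamp's +y, which closes the jaws; the other way opens them. A rack and pinion moves the jaw 9 mm per rad, the same way as the wheel's top. About 1 N along the rim turns it; it stays where it is left
- jaw: the sliding steel jaw, 80 x 30 mm, top 58 mm above the table, with a thin toothed rack on its wheel side; slides along the clamp's y, driven by the wheel. Origin under its middle, 12 mm above the table, axes as the clamp's. At the start its face is 50 mm from the fixed jaw's face
- jaw_pointer (a point): tip of the dark straight pointer (4 mm wide in y, 91 mm long in x, 3 mm thick) that crosses the top of the sliding jaw and reaches over the scale bar; tip on its centre line, 62 mm above the table; axes as the clamp's. It travels with the jaw along the clamp's y
- gauge_mark (a point): tip (on the centre line) of the like dark pointer, 4 mm wide and 37 mm long in x, on the small steel gauge rider (16 mm long) on the outer side of the scale bar, 62 mm above the table, 2 mm from the line on which the jaw pointer's tip travels; axes as the clamp's. At the start 12 to 28 mm ahead (clamp +y) of the jaw pointer. The rider is stiff on its bar and must not be moved
- heatsink: black finned heat sink 60 x 50 x 26 mm, loose bystander beside the clamp's fixed-jaw end; origin under its centre
- tweezers: steel tweezers about 132 mm long, 21 mm wide, 7 mm high, loose bystander between clamp and robot; origin under the middle, x along the length
- ruler: wooden ruler 250 x 28 x 4 mm, loose bystander beyond the clamp's scale bar; origin under its centre, x along the length
- screwdriver: black-handled screwdriver 160 mm long, loose bystander beside the clamp's other end; origin under it, x along it towards the tip
- strippers: wire strippers with green handles, about 180 x 90 x 18 mm, loose bystander at the right; origin under the pivot, x towards the jaws
- led_board: aluminium LED board 90 x 60 x 7 mm, loose bystander at the right; origin under its centre
- screw_jar: small jar, 52 mm across and 60 mm high, loose bystander at the left; origin under its centre
- spool: grey plastic spool, 64 mm across and 40 mm high, loose bystander at the left; origin under its centre

How it is judged (in metres and radians):
At the end, for the whole second after the job is handed in: The jaw pointer lies within 2 mm of the gauge pointer along the slide, the wheel is at rest, the gauge pointer is within 2 mm of where it was and every bystander within 20 mm of where it lay (y of jaw_pointer in the frame of gauge_mark between -0.002 and 0.002 m and velocity of joint wheel between -0.05 and 0.05 rad/s and distance of gauge_mark from where it was at the start of the episode below 0.002 m and distance of each of heatsink, tweezers, ruler, screwdriver, strippers, led_board, screw_jar, spool from where it was at the start of the episode below 0.02 m); the robot touches nothing.
It fails at once if the sliding jaw itself was pushed by the robot (over 1 N) (contact force between any of the fingers, the arm and jaw above 1 N).
It fails at once if the wheel was taken between the fingers (grasp point within 36 mm of the wheel's centre) (distance between the grasp point and wheel_center below 0.036 m).
It fails at once if the gauge pointer was shifted by over 2 mm (distance of gauge_mark from where it was at the start of the episode above 0.002 m).
It fails at once if a bystander was moved or lifted by over 20 mm (distance of any of heatsink, tweezers, ruler, screwdriver, strippers, led_board, screw_jar, spool from where it was at the start of the episode above 0.02 m).
It also fails if it takes over 51 s, if anything falls off the work surface, if the arm or the gripper's body presses on something with over 40 N, if the wrist force passes 120 N, or if a joint passes its speed limit or range.

## Robot

A 6-joint arm with a two-finger parallel gripper is mounted at the origin on the work surface. World frame = base frame: x ahead of the robot, y to its left, z up, the work surface at z = 0. Lengths are in mm, angles in rad, forces in N, time in s.
With the tool pointing down it reaches from about 350 to 775 mm from the base axis. Payload 7.3 kg.
Tool frame: the origin (TCP) lies at the very end of the fingers, on their centre line; the grasp point (between the pads) lies 19 mm behind it; z points along the fingers, y is the line along which they close (so a half turn about z gives the same grasp; the last joint's range is limited). The gripper opens to 92 mm and grips with 3 to 60 N. Pads are 19 mm wide; open, the fingers measure 130 mm over their backs; the gripper's body (75 mm by 190 mm) begins 47 mm behind the grasp point.
Start: joints at [-1.465, 0.342, 1.524, -0, 1.275, -0.146], TCP at [130.824, -508.458, 226.741] pointing down, gripper open.
Joint ranges: [-2.53, 2.53], [-0.77, 2.02], [0.04, 2.7], [-1, 4.14], [0.28, 2.66], [-3.11, 3.11]. Speed limits (rad/s): [2.57, 2.57, 3.14, 3.14, 3.14, 3.14].

## Interface

Orientations are given as [roll, pitch, yaw] about the fixed x, y, z axes, in that order (R = Rz(yaw) Ry(pitch) Rx(roll)).
In Python, from plant import * gives the robot as it stands.
- The arm moves only by the tool arm_command, never from a script. Its arguments are lists of equal length, an entry for each row: "gripper": the finger opening in mm, from 0 to 91.8; "dp": the shift along the tool's x, y, z in units of 25 mm (1.0 is 25 mm), a list of three; "twist": the turn about the tool's z in units of 5 degrees (1.0 is 5 degrees). A call has exactly 5 rows; each row shifts and turns the commanded pose from where the row before left it, along the tool's axes as they then stand; what a row does not reach is not made up. A row lasts 1/8 s, in which the tool goes at most 62.5 mm and 10.7 degrees, less where a joint would pass 70% of its speed; a pose out of reach is approached as far as the arm can. A call is refused whole if a number of a shift passes 1 or a number of a turn 1, either way. A call with a gripper value outside its range is refused whole. The fingers move at their own pace and stop on an object; the grip force is fixed at half the most. Time passes only in rows, so rows that do not move let the fingers close, or fill a call up. It gives the time, the measured TCP pose, the force, the opening and the grip force at its end, in the units of the state.
- get_obs(): the state, without advancing time (a new reading comes with each control period).
- capture(name): name is "side" or "top"; returns the picture (400x640x3 uint8, red, green, blue); there is no depth.
- get_calibration(name): a dict with "mtx" (3x3 intrinsics, pixels), "dist_coeffs" ([k1, k2, p1, p2, k3] as OpenCV has them; the pictures are not rectified), "position" and "attitude" of the camera in the world. Camera axes: x right, y down, z forward; pixel columns grow to the right and rows downward; lengths in mm; the calibration is good to about 2 mm. A picture is of the moment at which its call begins. get_calibration takes no time and is no camera call.
- close_job(): hands the job in; it is judged then, once.
The state is a dict: "time": time; "joint_positions": joint angles; "dq": joint speeds; "tau": joint torques, N m; "tool_pos": TCP position; "tcp_rot": TCP orientation; "contact_force": force on the tool from outside, world axes, zero at the start; "moment": the same for the moment, N m; "grip_width": finger opening in mm; "finger_force": force on a finger pad.
Only numpy, scipy, OpenCV 4.12 (cv2) and the standard library are available. Lean on these libraries where they do the work, as an engineer would, in place of code of your own. Each camera call takes 0.05 s, during which the arm holds its last target. There are 200 camera calls.

## Working session

There is one attempt and no reset: what is moved stays moved. The work goes in short steps, Python scripts to look and compute and a tool call to move; the robot and the scene stay as the last step left them, time stands still between calls to the robot, and variables do not carry over. Pictures are saved under pics/ and viewed, at most 10 in all, crops included, and the job is handed in when it is done.

Besides the shell and the picture viewer there is one more tool, called by a JSON object that holds its "op" and its "data". arm_command: Moves the arm, as the interface text tells. Its arguments: {"type":"object","properties":{"gripper":{"type":"array"},"dp":{"type":"array"},"twist":{"type":"array"}},"required":["gripper","dp","twist"]}

```bash
mkdir -p pics; cat > h.py <<'E'
from plant import *
import cv2, numpy as np
E
python3 - <<'E'
from h import *
for n in("top","side"):
    im=capture(n); cv2.imwrite(f"pics/{n}0.png",im[:,:,::-1]); print(n,get_calibration(n))
print(get_obs())
E
```

```text
top {'mtx': array([[472.98215068,   0.        , 322.23875551],
       [  0.        , 472.98215068, 193.1337472 ],
       [  0.        ,   0.        ,   1.        ]]), 'dist_coeffs': array([-0.03395079,  0.        ,  0.        ,  0.        ,  0.        ]), 'position': array([ 474.05990772,   16.71528507, 1352.28284753]), 'attitude': array([-3.06470709, -0.00575057, -1.5532758 ])}
side {'mtx': array([[432.22539007,   0.        , 315.27667355],
       [  0.        , 432.22539007, 201.61203974],
       [  0.        ,   0.        ,   1.        ]]), 'dist_coeffs': array([-0.08927415,  0.        ,  0.        ,  0.        ,  0.        ]), 'position': array([  223.55434254, -1100.08957094,   765.07459934]), 'attitude': array([-2.0964271 ,  0.01753347, -0.30154706])}
{'time': 0.1, 'joint_positions': array([-1.46496232e+00,  3.42630566e-01,  1.52488447e+00, -1.88778216e-05,
        1.27539992e+00, -1.46014590e-01]), 'dq': array([-0.00109413, -0.00252546, -0.00258223, -0.00034482, -0.00157116,
        0.00219431]), 'tau': array([ 1.43660036e-03, -4.32005811e+01, -2.44693959e+01,  7.19862012e-02,
        5.25501603e-02, -5.29328952e-05]), 'tool_pos': array([ 130.79866219, -508.08709418,  226.13904923]), 'tcp_rot': array([-3.14028180e+00, -1.74529260e-04,  2.51853985e-01]), 'contact_force': array([ 0.05331475,  0.56815274, -0.24446378]), 'moment': array([0.00698949, 0.00913345, 0.00116984]), 'finger_force': 0.0, 'grip_width': 91.68973851666676}
```

View pics/top0.png

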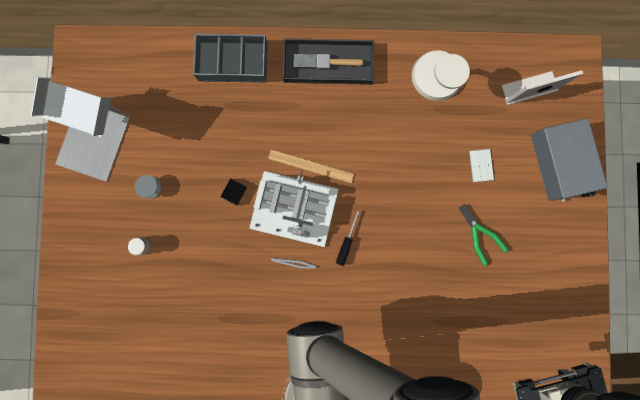

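View pics/side0.png

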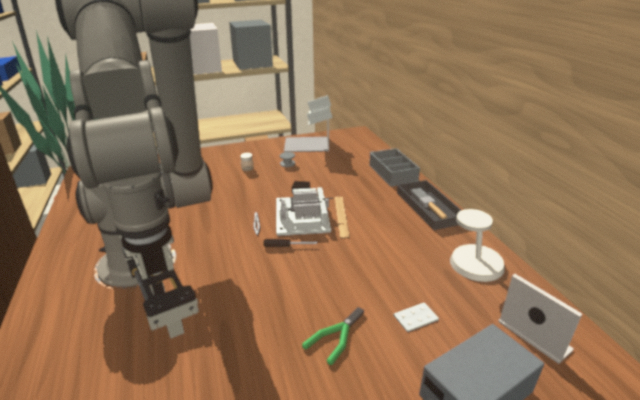

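The top view shows the clamp at about (295,208), the heat sink to its left at (234,191), the ruler above, the tweezers below and the screwdriver to the right. In the side view the clamp is at about (303,212). Next I'll enlarge both.

```bash
python3 - <<'E'
import cv2,numpy as np
a=cv2.imread("pics/top0.png")[160:260,235:360]; cv2.imwrite("pics/topc.png",cv2.resize(a,None,fx=6,fy=6,interpolation=cv2.INTER_CUBIC)[:600,:750])
b=cv2.imread("pics/side0.png")[175:255,245:355]; cv2.imwrite("pics/sidec.png",cv2.resize(b,None,fx=7,fy=7,interpolation=cv2.INTER_CUBIC))
E
```

```text
(no output)
```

View pics/topc.png

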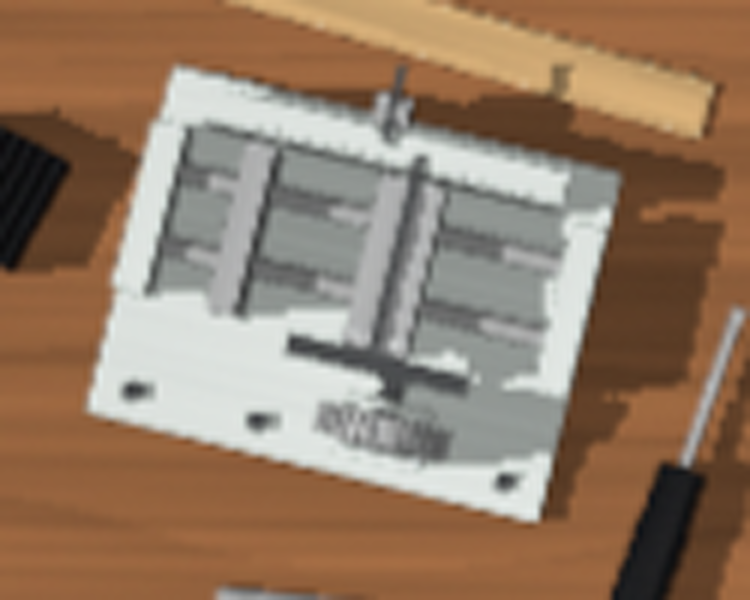

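View pics/sidec.png

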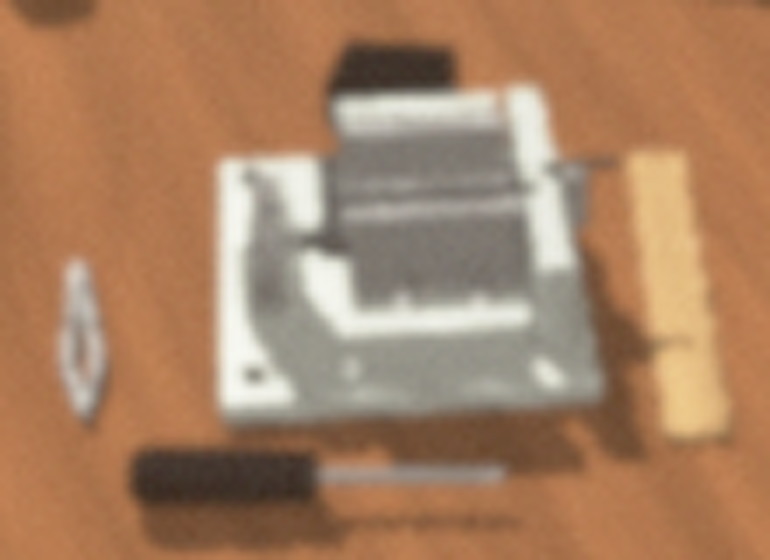

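The enlarged top view (6x) shows the plate corners at TL (172,65), TR (620,172), BR (542,522) and BL (90,412). The jaw pointer runs from (382,345) to its tip at about (421,158). The gauge pointer runs from (402,68) to its tip at about (388,138). The wheel rim runs from (320,415) to (450,445). The side view agrees: the wheel is on the robot side and the gauge pointer is ahead towards the heat sink.

```bash
cat >> h.py <<'E'
from scipy.spatial.transform import Rotation as R
from scipy.optimize import least_squares
def cam(n):
    c=get_calibration(n); Rw=R.from_euler('xyz',c['attitude']).as_matrix()
    return c['mtx'],c['dist_coeffs'],Rw,np.array(c['position'])
def back(n,uv,z):
    K,d,Rw,p=cam(n); q=cv2.undistortPoints(np.array(uv,float).reshape(-1,1,2),K,d)[:,0]
    r=np.c_[q,np.ones(len(q))]@Rw.T; return p+r*((z-p[2])/r[:,2])[:,None]
def proj(n,P):
    K,d,Rw,p=cam(n); return cv2.projectPoints((np.array(P,float)-p)@Rw,np.zeros(3),np.zeros(3),K,d)[0][:,0]
def w2c(P,s): return R.from_euler('z',-s[2]).apply(np.array(P)-[s[0],s[1],0])
def c2w(P,s): return R.from_euler('z',s[2]).apply(np.array(P,float))+[s[0],s[1],0]
crop=lambda u:(np.array(u)+.5)/6-.5+[235,160]
def tocrop(p): return (p-[235,160]+.5)*6-.5
E
python3 - <<'E'
from h import *
uv=crop([[172,65],[620,172],[542,522],[90,412]])
C=[[90,110,12],[90,-110,12],[-80,-110,12],[-80,110,12]]
f=lambda s:(proj("top",c2w(C,s))-uv).ravel()
r=least_squares(f,[450,60,-.24]); s=r.x; print(s,np.rad2deg(s[2]),r.fun.round(2))
np.save("s.npy",s)
pts=crop([[421,158],[382,345],[388,138],[402,68]])
print("pointers",w2c(back("top",pts,62),s).round(1))
print("rim ends",w2c(back("top",crop([[320,415],[450,445]]),60),s).round(1))
print("wheel top",c2w([[-55,-30,77.5]],s), "crop", tocrop(proj("top",c2w([[-55,-30,77.5]],s))))
print("fixed jaw crop", tocrop(proj("top",c2w([[-20,48,58],[60,48,58]],s))).round(0))
print("sidecheck plate px (crop7)", ((proj("side",c2w(C,s))-[245,175])*7).round(0).tolist())
E
```

```text
[ 5.28184358e+02  9.14641650e+01 -2.13064834e-01] -12.207715723995568 [ 0.09 -0.01  0.55 -0.24 -0.09 -0.09 -0.54  0.33]
pointers [[ 69.7 -17.9  62. ]
 [-17.3 -20.3  62. ]
 [ 75.2  -1.1  62. ]
 [107.9   0.2  62. ]]
rim ends [[-54.6  -0.2  60. ]
 [-54.3 -60.8  60. ]]
wheel top [[468.08435647  73.77264518  77.5       ]] crop [[381.91833981 431.00260274]]
fixed jaw crop [[235. 317.]
 [276. 147.]]
sidecheck plate px (crop7) [[551.0, 139.0], [603.0, 377.0], [222.0, 402.0], [217.0, 158.0]]
```

{"op": "arm_command", "data": {"gripper": [0, 0, 0, 0, 0], "dp": [[1, -0.5, 0], [1, -0.5, 0], [1, -0.6, 0], [1, -0.7, 0], [1, -0.8, 0]], "twist": [0.9, 0.9, 0.9, 0.9, 0.9]}}

```text
time: 0.72
tool_pos: [249.4, -419.1, 226.4]
tcp_rot: [-3.141, 0.0, -0.144]
contact_force: [-0.4, 0.7, -0.1]
grip_width: 46.6
finger_force: 0.0
```

{"op": "arm_command", "data": {"gripper": [0, 0, 0, 0, 0], "dp": [[1, -0.9, 0], [1, -1, 0], [1, -1, 0], [1, -1, 0], [1, -1, 0]], "twist": [0.85, 0, 0, 0, 0]}}

```text
time: 1.35
tool_pos: [396.5, -323.9, 226.4]
tcp_rot: [-3.141, 0.001, -0.215]
contact_force: [0.7, -0.4, -0.4]
grip_width: 1.0
finger_force: 0.0
```

{"op": "arm_command", "data": {"gripper": [0, 0, 0, 0, 0], "dp": [[0, -1, 0], [0, -1, 0], [0, -1, 0], [0, -1, 0], [0, -1, 0]], "twist": [0, 0, 0, 0, 0]}}

```text
time: 1.98
tool_pos: [422.3, -201.7, 226.4]
tcp_rot: [-3.141, 0.001, -0.215]
contact_force: [-0.4, -0.1, 0.2]
grip_width: 1.0
finger_force: 0.0
```

{"op": "arm_command", "data": {"gripper": [0, 0, 0, 0, 0], "dp": [[0, -1, 0], [0, -1, 0], [0, -1, 0], [0, -1, 0], [0, -1, 0]], "twist": [0, 0, 0, 0, 0]}}

```text
time: 2.6
tool_pos: [449.0, -79.7, 226.4]
tcp_rot: [3.142, 0.001, -0.215]
contact_force: [0.2, -0.3, 1.3]
grip_width: 0.2
finger_force: 0.0
```

{"op": "arm_command", "data": {"gripper": [0, 0, 0, 0, 0], "dp": [[0, -1, 0.5], [0, -1, 0.5], [0, -1, 0.5], [0, -1, 0.5], [0, 0, 0.5]], "twist": [0, 0, 0, 0, 0]}}

```text
time: 3.22
tool_pos: [470.3, 18.3, 163.4]
tcp_rot: [3.142, 0.001, -0.213]
contact_force: [0.1, -0.4, -0.6]
grip_width: 0.2
finger_force: 0.0
```

```bash
python3 - <<'E'
from h import *
s=np.load("s.npy"); o=get_obs(); print(o['tool_pos'],o['tcp_rot'],w2c([o['tool_pos']],s),o['contact_force'])
a=capture("top")[160:260,235:360]; cv2.imwrite("pics/topc2.png",cv2.resize(a[:,:,::-1],None,fx=6,fy=6,interpolation=cv2.INTER_CUBIC))
E
```

```text
[470.31754783  18.28160613 163.43044079] [ 3.14155678e+00  5.53340549e-04 -2.12620940e-01] [[-41.08337049 -83.76402125 163.43044079]] [ 0.09325489 -0.41042775 -0.59490779]
```

{"op": "arm_command", "data": {"gripper": [0, 0, 0, 0, 0], "dp": [[-0.3, -0.8, 0.7], [-0.26, -0.7, 0.8], [0, 0, 0.8], [0, 0, 0.6], [0, 0, 0.2]], "twist": [0, 0, 0, 0, 0]}}

```text
time: 3.9
tool_pos: [464.2, 56.0, 86.0]
tcp_rot: [3.141, 0.002, -0.216]
contact_force: [0.2, -1.0, 0.1]
grip_width: 0.3
finger_force: 0.0
```

{"op": "arm_command", "data": {"gripper": [0, 0, 0, 0, 0], "dp": [[0, 0, 0.1], [0, 0, 0.06], [0, 0, 0.06], [0, 0, 0], [0, 0, 0]], "twist": [0, 0, 0, 0, 0]}}

```text
time: 4.53
tool_pos: [464.8, 56.8, 81.3]
tcp_rot: [3.142, -0.0, -0.215]
contact_force: [0.0, -0.6, 0.0]
grip_width: 0.2
finger_force: 0.0
```

{"op": "arm_command", "data": {"gripper": [0, 0, 0, 0, 0], "dp": [[0, 0, 0.08], [0, 0, 0.04], [0, 0, 0.04], [0, 0, 0.04], [0, 0, 0]], "twist": [0, 0, 0, 0, 0]}}

```text
time: 5.15
tool_pos: [464.7, 56.8, 76.1]
tcp_rot: [3.141, 0.0, -0.215]
contact_force: [0.5, 0.1, 0.1]
grip_width: 0.6
finger_force: 0.0
```

```bash
python3 - <<'E'
from h import *
s=np.load("s.npy"); o=get_obs(); print(w2c([o['tool_pos']],s),o['contact_force'],o['moment'])
for n,(x,y,w,h,f) in {"side":(240,120,120,130,5),"top":(235,160,125,100,6)}.items():
    a=capture(n)[y:y+h,x:x+w,::-1]; cv2.imwrite(f"pics/{n}3.png",cv2.resize(a,None,fx=f,fy=f,interpolation=cv2.INTER_CUBIC)[:600])
E
```

```text
[[-54.72818339 -47.35463244  76.0759676 ]] [0.49353294 0.12106843 0.06501605] [ 0.10246701  0.01172161 -0.01444541]
```

View pics/side3.png

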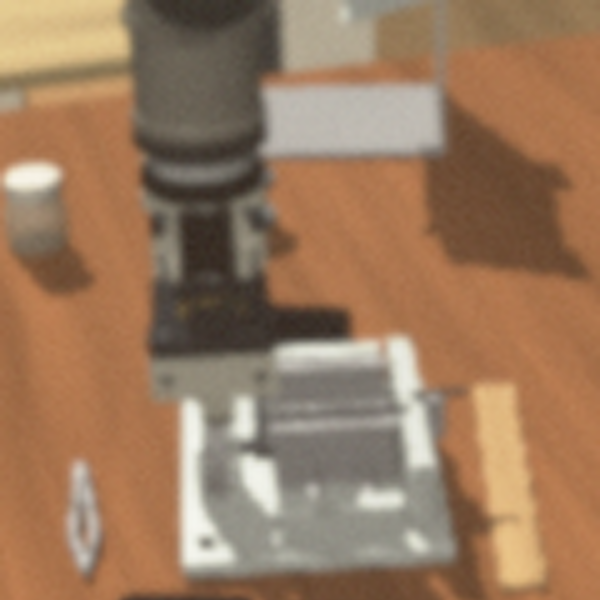

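The side view shows the closed fingertips at about (218,420), just above and behind the wheel's rim, with no contact yet. I'll sweep slowly along clamp +y (tool -y).

{"op": "arm_command", "data": {"gripper": [0, 0, 0, 0, 0], "dp": [[0, -0.08, 0], [0, -0.08, 0], [0, -0.08, 0], [0, -0.08, 0], [0, 0, 0]], "twist": [0, 0, 0, 0, 0]}}

```text
time: 5.88
tool_pos: [466.6, 64.7, 76.4]
tcp_rot: [3.142, -0.0, -0.215]
contact_force: [-0.0, -0.1, 2.0]
grip_width: 0.8
finger_force: 1.3
```

{"op": "arm_command", "data": {"gripper": [0, 0, 0, 0, 0], "dp": [[0, -0.08, 0], [0, -0.08, 0], [0, -0.08, 0], [0, -0.08, 0], [0, 0, 0]], "twist": [0, 0, 0, 0, 0]}}

```text
time: 6.5
tool_pos: [468.5, 72.6, 77.3]
tcp_rot: [-3.141, -0.001, -0.215]
contact_force: [-3.2, -1.2, 13.4]
grip_width: 0.1
finger_force: 6.4
```

{"op": "arm_command", "data": {"gripper": [0, 0, 0, 0, 0], "dp": [[0, -0.1, 0], [0, -0.1, 0], [0, -0.1, 0], [0, -0.1, 0], [0, 0, 0]], "twist": [0, 0, 0, 0, 0]}}

```text
time: 7.12
tool_pos: [470.7, 82.6, 76.6]
tcp_rot: [-3.141, -0.001, -0.215]
contact_force: [-0.7, 2.2, 5.2]
grip_width: 0.7
finger_force: 3.0
```

```bash
python3 - <<'E'
from h import *
s=np.load("s.npy"); o=get_obs(); print(w2c([o['tool_pos']],s),o['contact_force'])
for n,(x,y,w,h,f) in {"side":(240,175,120,80,6),"top":(235,160,125,100,6)}.items():
    a=capture(n)[y:y+h,x:x+w,::-1]; cv2.imwrite(f"pics/{n}4.png",cv2.resize(a,None,fx=f,fy=f,interpolation=cv2.INTER_CUBIC)[:600])
E
```

```text
[[-54.33577878 -20.78184969  76.59329417]] [-0.68954407  2.19693472  5.18428659]
```

View pics/top4.png

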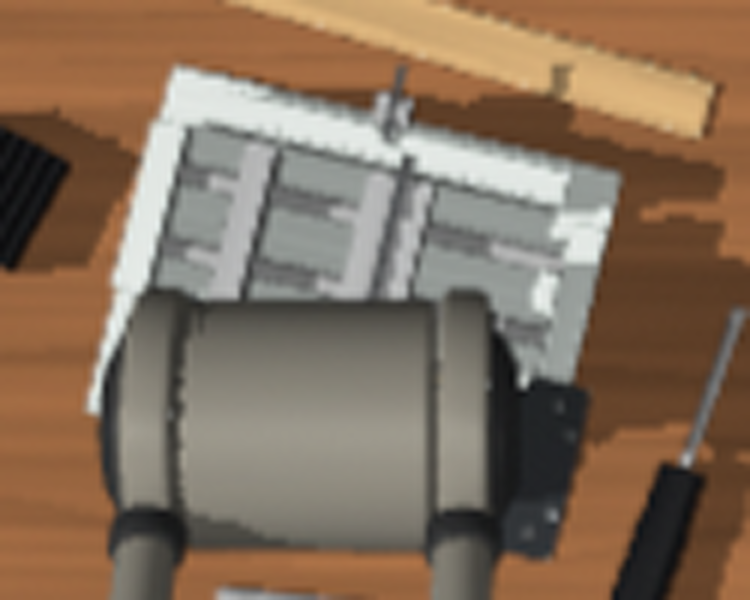

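The jaw pointer tip has moved from (421,158) to about (408,160), while the gauge tip is unchanged at about (388,138). Both can be seen beside the arm, so I'll measure profiles along the slide on the rectified z=62 plane.

```bash
cat >> h.py <<'E'
def rect(im,s,f=6,x0=20,x1=115,y0=-50,y1=30,z=62):
    X,Y=np.meshgrid(np.arange(y0,y1,1/f),np.arange(x1,x0,-1/f)) # cols clamp y, rows clamp x
    P=c2w(np.c_[Y.ravel(),X.ravel(),np.full(X.size,z)],s)
    m=proj("top",P).astype(np.float32).reshape(*X.shape,2)
    return cv2.remap(im,m[...,0],m[...,1],cv2.INTER_CUBIC)
E
python3 - <<'E'
from h import *
s=np.load("s.npy")
A=cv2.imread("pics/top0.png"); B=capture("top")[:,:,::-1].copy(); cv2.imwrite("pics/top5.png",B)
V=[rect(i,s) for i in(A,B)]
cv2.imwrite("pics/r.png",np.vstack([v[:300] for v in V]))  # x 115..65
E
```

```text
(no output)
```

View pics/r.png

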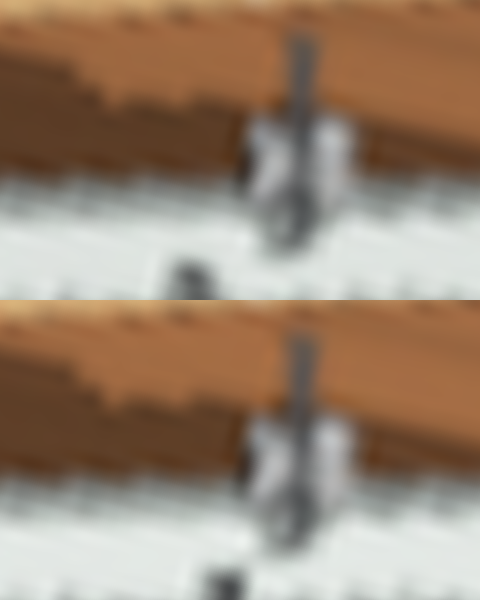

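The top strip shows the start and the bottom strip shows now, at 6 px/mm with +y to the right. The gauge line is at about column 295 and stays put, while the jaw tip went from 192 to 224, so about 11–12 mm is left. I'll repeat the stroke: lift, go back, lower, sweep.

{"op": "arm_command", "data": {"gripper": [0, 0, 0, 0, 0], "dp": [[0, 0, -0.4], [0, 0.5, 0], [0, 0.5, 0], [0, 0, 0.2], [0, 0, 0.2]], "twist": [0, 0, 0, 0, 0]}}

```text
time: 7.9
tool_pos: [464.8, 57.5, 75.7]
tcp_rot: [3.142, 0.0, -0.216]
contact_force: [0.1, 1.1, 0.7]
grip_width: 0.8
finger_force: 0.0
```

{"op": "arm_command", "data": {"gripper": [0, 0, 0, 0, 0], "dp": [[0, -0.12, 0], [0, -0.12, 0], [0, -0.12, 0], [0, -0.12, 0], [0, -0.12, 0]], "twist": [0, 0, 0, 0, 0]}}

```text
time: 8.52
tool_pos: [468.2, 72.8, 77.2]
tcp_rot: [3.141, -0.0, -0.214]
contact_force: [-4.1, -0.6, 12.3]
grip_width: 0.3
finger_force: 7.2
```

{"op": "arm_command", "data": {"gripper": [0, 0, 0, 0, 0], "dp": [[0, -0.12, 0], [0, -0.12, 0], [0, -0.12, 0], [0, -0.12, 0], [0, 0, 0]], "twist": [0, 0, 0, 0, 0]}}

```text
time: 9.15
tool_pos: [471.0, 84.7, 76.3]
tcp_rot: [-3.141, -0.001, -0.215]
contact_force: [-0.4, 2.1, 2.6]
grip_width: 0.7
finger_force: 1.5
```

```bash
cat >> h.py <<'E'
def yshift(A,B,s):
    # jaw pointer displacement from A to B (mm) by darkness centroid over the white bar x 66..69
    o=[]
    for im in(A,B):
        r=rect(im,s,x0=65,x1=69).mean((0,2)); d=np.clip(170-r,0,None); y=np.arange(-50,30,1/6)[:len(d)]
        k=(y>-32)&(y<12); o.append((d*y)[k].sum()/d[k].sum())
    return o
E
python3 - <<'E'
from h import *
s=np.load("s.npy"); o=get_obs(); print(w2c([o['tool_pos']],s),o['contact_force'])
B=capture("top")[:,:,::-1].copy(); cv2.imwrite("pics/top6.png",B)
for n in("top5","top6"): print(yshift(cv2.imread("pics/top0.png"),cv2.imread(f"pics/{n}.png"),s))
E
```

```text
[[-54.48120541 -18.72710734  76.27670835]] [-0.40582568  2.09921725  2.63241137]
[np.float64(-17.755509573195514), np.float64(-12.24297810631671)]
[np.float64(-17.755509573195514), np.float64(-4.946716266284853)]
```

```bash
python3 - <<'E'
from h import *
s=np.load("s.npy"); A=cv2.imread("pics/top0.png"); B=cv2.imread("pics/top6.png")
y=np.arange(-50,30,1/6)
def line(im,x,lo,hi,kind):
    r=rect(im,s,x0=x-1,x1=x+1).mean(0)[:len(y)]; k=(y>=lo)&(y<=hi)
    v=r.mean(1) if kind=='d' else r[:,2]-r[:,0]   # dark, or low R-B
    v=v[k]; base=np.linspace(v[:3].mean(),v[-3:].mean(),len(v)); d=np.clip(base-v,0,None)
    return (d*y[k]).sum()/d.sum()
for x in range(94,108,3): print("gauge",x,*(round(line(i,x,-6,8,'c'),2) for i in(A,B)))
for x in (65,66,67,68,69,70): print("jaw tip",x,round(line(A,x,-25,-10,'d'),2),round(line(B,x,-12,3,'d'),2))
for x in range(26,60,4): print("jaw",x,round(line(A,x,-26,-13,'d'),2),round(line(B,x,-13,0,'d'),2))
cv2.imwrite("pics/r2.png",rect(B,s))
E
```

```text
gauge 94 3.09 3.29
gauge 97 0.76 0.73
gauge 100 0.27 0.25
gauge 103 0.23 0.21
gauge 106 0.47 0.48
jaw tip 65 -17.6 -4.12
jaw tip 66 -17.71 -4.35
jaw tip 67 -17.8 -4.62
jaw tip 68 -17.89 -4.94
jaw tip 69 -18.05 -5.25
jaw tip 70 -18.21 -5.33
jaw 26 -18.93 -5.53
jaw 30 -18.82 -5.43
jaw 34 -18.86 -5.82
jaw 38 -18.98 -5.52
jaw 42 -18.72 -4.91
jaw 46 -18.72 -5.64
jaw 50 -19.05 -5.53
jaw 54 -18.68 -4.82
jaw 58 -18.01 -5.24
```

View pics/r2.png

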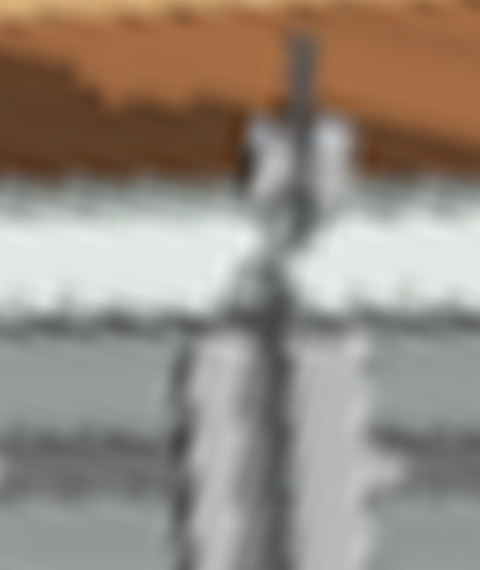

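The view shows the jaw pointer line at column 273 (y about -4.3 at the tip) and the gauge line at column 297–302 (about -0.6). Roughly 3.6 mm remains. The next stroke will be partial, followed by a measurement.

{"op": "arm_command", "data": {"gripper": [0, 0, 0, 0, 0], "dp": [[0, 0, -0.4], [0, 0.55, 0], [0, 0.55, 0], [0, 0, 0.2], [0, 0, 0.2]], "twist": [0, 0, 0, 0, 0]}}

```text
time: 9.82
tool_pos: [464.7, 56.9, 75.7]
tcp_rot: [3.142, 0.0, -0.216]
contact_force: [-0.3, -0.7, -0.5]
grip_width: 0.7
finger_force: 0.0
```

{"op": "arm_command", "data": {"gripper": [0, 0, 0, 0, 0], "dp": [[0, -0.12, 0], [0, -0.12, 0], [0, -0.12, 0], [0, -0.08, 0], [0, 0, 0]], "twist": [0, 0, 0, 0, 0]}}

```text
time: 10.45
tool_pos: [467.2, 68.5, 76.9]
tcp_rot: [-3.142, -0.0, -0.214]
contact_force: [-2.5, 0.1, 8.0]
grip_width: 0.4
finger_force: 4.0
```

```bash
cat > m.py <<'E'
import sys
from h import *
s=np.load("s.npy"); o=get_obs(); print(w2c([o['tool_pos']],s),o['contact_force'])
n=sys.argv[1]; cv2.imwrite(f"pics/{n}.png",capture("top")[:,:,::-1])
# jaw displacement since top6 by matching the jaw+pointer strip (x 26..62) at z=62
A,B=(rect(cv2.imread(f"pics/{k}.png"),s,x0=26,x1=62,f=6) for k in("top6",n))
c0=int((-14+50)*6); T=A[:,c0:c0+120]; r=cv2.matchTemplate(B,T,cv2.TM_CCOEFF_NORMED)[0]
print("shift mm",(r.argmax()-c0)/6,r.max())
E
python3 m.py top7
```

```text
[[-54.71963238 -35.36295184  76.88146456]] [-2.48649905  0.06280766  7.97186311]
shift mm 2.1666666666666665 0.972871
```

{"op": "arm_command", "data": {"gripper": [0, 0, 0, 0, 0], "dp": [[0, -0.09, 0], [0, -0.09, 0], [0, 0, 0], [0, 0, -0.4], [0, 0, -0.8]], "twist": [0, 0, 0, 0, 0]}}

```text
time: 11.12
tool_pos: [467.9, 72.7, 106.4]
tcp_rot: [3.141, 0.001, -0.215]
contact_force: [0.9, -0.1, -0.8]
grip_width: 0.3
finger_force: 0.0
```

{"op": "arm_command", "data": {"gripper": [0, 0, 0, 0, 0], "dp": [[0, 0, -1], [-1, 0, -1], [-1, 0.5, -1], [-1, 1, -1], [0, 1, 0]], "twist": [0, 0, 0, 0, 0]}}

```text
time: 11.75
tool_pos: [381.2, 27.4, 208.3]
tcp_rot: [-3.141, -0.004, -0.213]
contact_force: [0.3, 0.1, -0.8]
grip_width: 0.2
finger_force: 0.0
```

```bash
python3 m.py top8; python3 - <<'E'
from h import *
s=np.load("s.npy"); B=cv2.imread("pics/top8.png")
cv2.imwrite("pics/r3.png",rect(B,s,x0=15,f=6))
y=np.arange(-50,30,1/6)
for x in(103,100,97,84,82,80,78,76,74,72,70,68,66,60,50,40,30):
    r=rect(B,s,x0=x-1,x1=x+1).mean((0,2))[:len(y)]; k=(y>-7)&(y<6); v=r[k]; d=np.clip(v.min()+45-v,0,None); print(x,round((d*y[k]).sum()/d.sum(),2),end="; ")
E
```

```text
[[-130.11483322  -93.6641452   208.29071882]] [ 0.27126955  0.12422424 -0.82044919]
shift mm 3.3333333333333335 0.9755892
103 -0.19; 100 -0.3; 97 -0.96; 84 -0.27; 82 -0.47; 80 -0.32; 78 0.19; 76 -0.76; 74 -2.12; 72 -3.19; 70 -2.31; 68 -0.81; 66 -0.6; 60 -0.97; 50 -1.26; 40 -1.02; 30 -0.76;
```

View pics/r3.png

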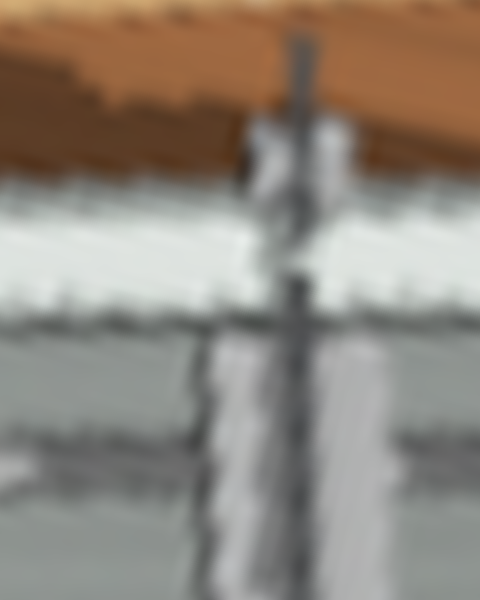

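The view shows the jaw pointer at column 296–297 and the gauge pointer at column 299–301. They are in line to about 0.5 mm, and the finger is clear, so I'll hand it in.

```bash
python3 -c "
from plant import *
print(close_job())"
```

```text
the job is handed in; nothing more can be done
None
```

The thumb wheel was rolled in three fingertip strokes until the jaw pointer stood in line with the gauge pointer, to about 0.5 mm in the last top view; the arm was then drawn clear and the job handed in at about 12 s, with no verdict returned.

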